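# Bring the weighed coconut to its crate in the scale pan

### The job

The small dry coconut in the dished scale pan has been weighed and goes next into the crate that already holds coconuts. Pick the pan up off the scale by its bow handle, turn it a quarter turn so that its pouring lip points squarely over the middle of the near long side of that crate, with the lip's edge inside the crate and a few centimetres above its rim, and keep the pan level so that the coconut stays in the middle of the dish all the while. Finish holding the pan still and level in the air there, ready to be tipped; do not tip it or set it down, and leave the other goods on the bench where they are.

Things in the scene. Friction and masses are not known exactly. Their poses are not given: they have to be found in the camera images.
- pan: The steel scale pan: round dish, 246 mm diameter, 47 mm high, on a flat 140 mm foot; 0.3 to 0.5 kg. Origin: centre of the foot's underside; z up, x from the middle to the pouring lip (at first pointing roughly away from the robot), y along the bow handle. Inside: flat to 22 mm radius, 8 degree slope to 62 mm, then steeper. Bow: 7 mm rod rising from the rim at y = +-119 mm.
- pan_grip (a point): Middle of the black plastic grip at the top of the bow, right above the middle of the dish, 155 mm above the pan's origin. The grip is a bar 96 mm long (along the pan's y), 18 mm thick (along the pan's x) and 24 mm high, so it is pinched across the pan's x direction. There is about 55 mm of air between the grip's underside and the top of the coconut.
- pan_lip (a point): Middle of the outer edge of the pouring lip, a spout about 75 mm wide in the pan's rim: 160 mm from the pan's axis along its x and 31 mm above the pan's origin.
- coconut: The small dry brown coconut lying loose in the pan, a ball of 80 mm diameter, 0.13 to 0.25 kg. Origin: its centre (44 mm above the pan's origin when it lies in the middle). It rolls.
- scale: The low white bench scale, fixed: 262 mm long, 225 mm wide, its steel platform 70 mm above the bench. Origin: on the bench under the middle of the platform; x points away from its key panel, z up.
- coconut_crate: The slatted wooden crate with four coconuts in its corners, fixed; left or right of the scale (the two crates swap places). 300 mm long (its x), 200 mm wide (its y), 95 mm high, walls 8 mm. Origin: centre of its underside, z up. The coconuts in it stay below its rim.
- pasta_crate: A crate of the same make and size, fixed, filled with flat blue pasta packs; not the one wanted.
- tin_a: Bystander: a low tin, 80 mm diameter, 52 mm high. Origin under its centre.
- tin_b: Bystander: a tin, 68 mm diameter, 80 mm high. Origin under its centre.
- tape_roll: Bystander: a roll of brown tape lying flat, 84 mm diameter, 48 mm high. Origin under its centre.
- pasta_pack: Bystander: a blue pasta pack lying flat, 240 x 85 x 32 mm. Origin under its centre.
- bulk_scoop: Bystander: a small aluminium hand scoop, 185 mm long, 42 mm high. Origin under the back of its trough.
- label_gun: Bystander: a label gun lying on its side, about 110 x 135 mm, 43 mm high. Origin under its body.
There are look-alikes about, which are no part of the job. Of the things like the coconut, leave any that is red; of the rest the smaller one is meant.

How it is judged:
By the outcome, as a careful person would: the job done as asked, in the order asked, and still so for the second after the job is handed in, while the arm keeps its last pose, push and grip.
It also fails if it takes over 42 s, if anything falls off the work surface, if the arm or the gripper's body presses on something with over 40 N, if the wrist force passes 120 N, or if a joint passes its speed limit or range.

### The arm

A 6-joint arm with a two-finger parallel gripper is mounted at the origin on the work surface. World frame = base frame: x ahead of the robot, y to its left, z up, the work surface at z = 0. Lengths are in m, angles in rad, forces in N, time in s.
With the tool pointing down it reaches from about 0.3 to 0.875 m from the base axis. Payload 6.4 kg.
Tool frame: the origin (TCP) lies midway between the tips of the shut fingers; the grasp point (between the pads) lies 19 mm behind it; x points along the fingers, y is the direction in which the jaws open and shut, and the axes are right-handed (so a half turn about x gives the same grasp; the last joint's range is limited). The gripper opens to 85 mm and grips with 20 to 120 N. Pads are 22 mm wide; open, the fingers measure 114 mm over their backs; the gripper's body (76 mm by 85 mm) begins 54 mm behind the grasp point. The pads swing forward as they close: fully open they stand 13 mm farther back than shut.
Start: joints at [-1.551, 0.181, 1.607, -0, 1.354, -0.206], TCP at [0.129, -0.56, 0.231] pointing down, gripper open.
Joint ranges: [-2.99, 2.99], [-0.89, 2.07], [0.3, 2.58], [-1.14, 4.28], [0, 2.63], [-3.12, 3.12]. Speed limits (rad/s): [2.57, 2.57, 3.01, 3.14, 3.14, 3.14].

### API

Orientations are given as a unit quaternion [w, x, y, z].
In Python, from bench import ctrl gives the robot as it stands.
- The arm moves only by the tool servo_tool, never from a script. Its argument "targets" is a list of rows, each a list of 7 numbers: the turn, a rotation vector about the tool's x, y, z in rad, then the shift along the tool's x, y, z in mm, then the opening, from -1 (shut) to 1 (fully open). A call has exactly 8 rows; each row is the pose to reach, as a shift and turn from the pose measured when the call began, along the tool's axes at that moment; what a row does not reach only later rows make up. A row lasts 1/8 s, in which the tool goes at most 62.5 mm and 10.7 degrees, less where a joint would pass 70% of its speed; a pose out of reach is approached as far as the arm can. A call with a gripper value outside its range is refused whole. The fingers move at their own pace and stop on an object; the grip force is fixed at half the most. Time passes only in rows, so rows that repeat a pose let the fingers close, or fill a call up. It gives the time, the measured TCP pose, the force and the opening at its end, in the units of the state.
- ctrl.get_obs(): the state, without advancing time (a new reading comes with each control period).
- ctrl.camera(name): name is "scene" or "top" or "wrist"; returns a dict with "pixels" (420x560x3 uint8, blue, green, red), "intrinsics" (3x3 intrinsics, pixels), "D" ([k1, k2, p1, p2, k3] as OpenCV has them; the pictures are not rectified), "R" (3x3) and "t" (3): a world point X has camera coordinates R X + t; the wrist camera has in their place "tool_from_camera" (4x4, takes a point from camera to tool coordinates, whose origin is the TCP and whose axes are the tool frame's). Camera axes: x right, y down, z forward; pixel columns grow to the right and rows downward; lengths in m; the calibration is good to about 2 mm. A picture is of the moment at which its call begins: read the wrist's pose just before it. There is no depth.
- ctrl.hand_in(): hands the job in, once; it reports no verdict.
The state is a dict: "time_s": time; "q": joint angles; "dq": joint speeds; "joint_efforts": joint torques, N m; "eef_pos": TCP position; "eef_rot": TCP orientation; "wrist_force": force on the tool from outside, world axes, zero at the start; "torque": the same for the moment, N m; "opening": opening from 0.0 (shut) to 1.0 (fully open).
Only numpy, scipy, OpenCV 4.12 (cv2) and the standard library are available. Lean on these libraries where they do the work, as an engineer would, in place of code of your own. Each camera call takes 0.05 s, during which the arm holds its last target.

## Working session

There is one attempt and no reset: what is moved stays moved. The work goes in short steps, Python scripts to look and compute and a tool call to move; the robot and the scene stay as the last step left them, time stands still between calls to the robot, and variables do not carry over. Pictures are saved under pics/ and viewed, and the job is handed in when it is done.

Besides the shell and the picture viewer there is one more tool, called after "Call:" as a command line: name --pt "numbers of a row" for each row, then --argument value for the rest. servo_tool: Moves the arm, as the interface text tells. Its arguments: {"type":"object","properties":{"targets":{"type":"array","items":{"type":"array","items":{"type":"number"}}}},"required":["targets"]}

```bash
mkdir -p pics; ls; cat > h.py <<'E'
import numpy as np, cv2
from bench import ctrl
def ray(c,uv):
    p=cv2.undistortPoints(np.array([[uv]],float),c['intrinsics'],c['D'])[0,0]
    d=c['R'].T@np.array([p[0],p[1],1.]); o=-c['R'].T@c['t']
    return o,d
def onz(c,uv,z):
    o,d=ray(c,uv); return o+d*(z-o[2])/d[2]
def proj(c,X):
    r,_=cv2.Rodrigues(np.array(c['R'],float)); return cv2.projectPoints(np.array(X,float).reshape(-1,1,3),r,np.array(c['t'],float),c['intrinsics'],c['D'])[0][:,0]
def cam(n):
    c=ctrl.camera(n)
    for k in ('intrinsics','D','R','t'):
        if k in c: c[k]=np.array(c[k],float)
    return c
E
python3 - <<'E'
from h import *
import pickle
for n in('scene','top'):
    c=cam(n); cv2.imwrite(f'pics/{n}0.png',c['pixels']); pickle.dump(c,open(n+'.pkl','wb'))
    print(n,-c['R'].T@c['t'])
o=ctrl.get_obs(); print(o)
E
```

```text
pics
scene [ 1.03384292 -0.46401592  1.32860381]
top [ 0.26421863 -0.00412909  1.48141874]
{'time_s': 0.1, 'q': array([-1.55131462e+00,  1.81487637e-01,  1.60789171e+00,  1.79773792e-06,
        1.35375922e+00, -2.06281893e-01]), 'dq': array([-0.00045851, -0.00143141, -0.00236486,  0.00115461, -0.00039722,
        0.00046137]), 'joint_efforts': array([ 3.86543716e-04, -4.45876729e+01, -3.52238774e+01, -3.49874608e-04,
        4.13756366e-03,  1.78310495e-05]), 'eef_pos': array([ 0.1287324 , -0.55991496,  0.23047035]), 'eef_rot': array([ 0.0791058 ,  0.70265788,  0.08019404, -0.70255469]), 'wrist_force': array([ 0.71365466, -0.01956021, -0.34487445]), 'torque': array([-0.00021301, -0.0494866 ,  0.00653256]), 'opening': 1.0018407464014631}
```

View pics/scene0.png

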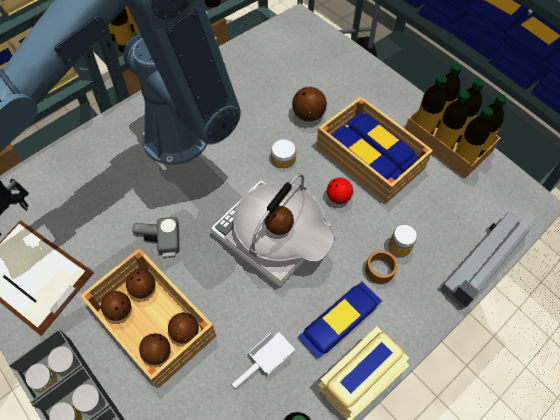

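View pics/top0.png

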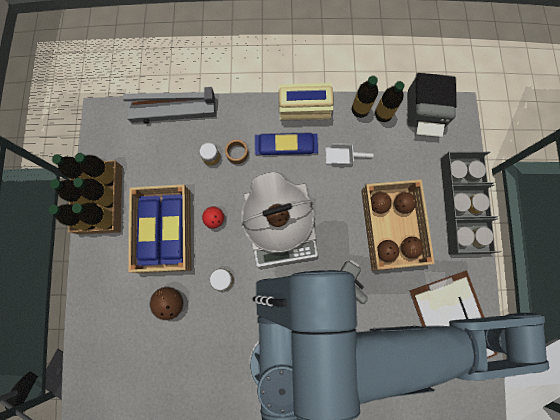

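```bash
python3 - <<'E'
from h import *
import pickle
T=pickle.load(open('top.pkl','rb'));S=pickle.load(open('scene.pkl','rb'))
def crop(c,x0,y0,x1,y1,s,fn):
    cv2.imwrite(fn,cv2.resize(c['pixels'][y0:y1,x0:x1],None,fx=s,fy=s,interpolation=cv2.INTER_CUBIC))
crop(T,230,160,330,280,5,'pics/t_pan.png')
crop(T,350,170,450,280,5,'pics/t_crate.png')
crop(S,200,160,350,290,5,'pics/s_pan.png')
E
```

```text
(no output)
```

View pics/t_pan.png

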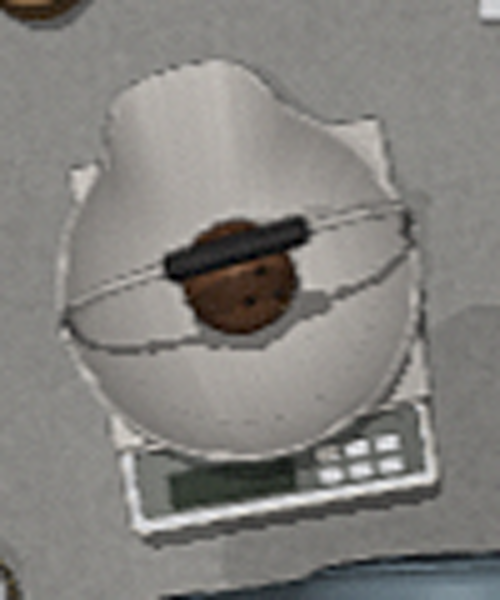

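View pics/t_crate.png

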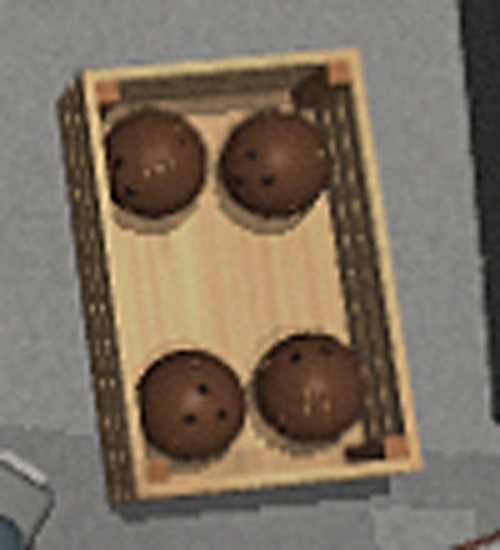

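View pics/s_pan.png

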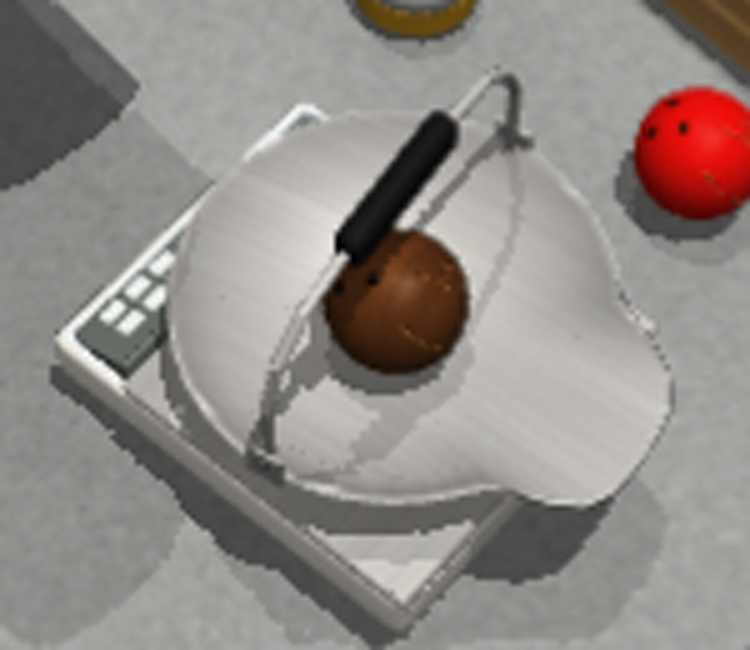

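The top crops show the dark grip at about (277,210), the coconut at about (278,215), the lip edge around (268,172), and the crate's rim corners near (367,184), (422,180), (435,264) and (378,269). Things that could be mistaken for the coconut: the brown one in the pan (278,215), the bigger brown one (166,303), the red one (213,217), and the four in the crate. The one in the pan is the right one.

```bash
python3 - <<'E'
from h import *
import pickle
T=pickle.load(open('top.pkl','rb'));S=pickle.load(open('scene.pkl','rb'))
def grip(c,x0,y0,x1,y1):
    p=c['pixels'][y0:y1,x0:x1].astype(int)
    m=((p.max(2)<62)&(p.max(2)-p.min(2)<14)).astype(np.uint8)
    n,l,st,ce=cv2.connectedComponentsWithStats(m)
    k=1+st[1:,4].argmax(); ys,xs=np.where(l==k)
    r=cv2.minAreaRect(np.stack([xs+x0,ys+y0],1).astype(np.float32)); b=cv2.boxPoints(r)
    if np.linalg.norm(b[0]-b[1])<np.linalg.norm(b[1]-b[2]): e=(b[0]+b[1])/2,(b[2]+b[3])/2
    else: e=(b[1]+b[2])/2,(b[3]+b[0])/2
    print(st[k],r,e); return e
eT=grip(T,255,195,305,230); eS=grip(S,255,175,300,220)
def tri(a,b):
    o1,d1=ray(T,a);o2,d2=ray(S,b)
    d1/=np.linalg.norm(d1);d2/=np.linalg.norm(d2)
    s=np.linalg.lstsq(np.stack([d1,-d2],1),o2-o1,rcond=None)[0]
    return (o1+s[0]*d1+o2+s[1]*d2)/2,np.linalg.norm(o1+s[0]*d1-o2-s[1]*d2)
cT=(eT[0]+eT[1])/2;cS=(eS[0]+eS[1])/2
print('grip tri',tri(cT,cS))
for z in(.225,): 
    a=onz(T,eT[0],z);b=onz(T,eT[1],z);print('top',(a+b)/2,np.linalg.norm(a-b),np.degrees(np.arctan2(*(b-a)[[1,0]])))
    a=onz(S,eS[0],z);b=onz(S,eS[1],z);print('scene',(a+b)/2,np.linalg.norm(a-b),np.degrees(np.arctan2(*(b-a)[[1,0]])))
# lip
print('lip top', onz(T,(230+205/5,160+60/5),.101), onz(T,(230+190/5,160+62/5),.101))
C=np.array([(85,72),(358,50),(424,468),(138,498)])/5+[350,170]
W=np.array([onz(T,u,.095) for u in C]);print(W)
ctr=W.mean(0);print('ctr',ctr,[np.linalg.norm(W[i]-W[i-1]) for i in range(4)])
for i,j in((3,0),(2,1)): d=W[j]-W[i];print(np.degrees(np.arctan2(d[1],d[0])))
C=cv2.cvtColor
# foot: bow bases
for z in(.117,):
    print('bow T',onz(T,(230+68/5,160+318/5),z),onz(T,(230+405/5,160+222/5),z))
    print('bow S',onz(S,(200+265/5,160+462/5),z),onz(S,(200+514/5,160+137/5),z))
E
```

```text
[  8   8  29  13 166] ((276.6561584472656, 209.26217651367188), (5.8881659507751465, 29.387296676635742), 74.47589111328125) (array([290.81375, 205.32951], dtype=float32), array([262.49857, 213.19484], dtype=float32))
[ 12   8  24  30 254] ((279.07257080078125, 197.27130126953125), (7.863182067871094, 34.37334060668945), 38.1572265625) (array([289.69086, 183.75711], dtype=float32), array([268.45428, 210.78549], dtype=float32))
grip tri (array([0.5086292 , 0.01032142, 0.22321164]), np.float64(0.0017004011894632468))
top [0.50876257 0.01095615 0.225     ] 0.09275342972108863 105.04410445567221
scene [0.50885336 0.0095809  0.225     ] 0.09786693570573136 -74.22004082788752
lip top [0.66718427 0.03106274 0.101     ] [0.66587612 0.04166935 0.101     ]
[[ 0.61917773 -0.30722932  0.095     ]
 [ 0.63326775 -0.50445794  0.095     ]
 [ 0.33687357 -0.52804187  0.095     ]
 [ 0.32056633 -0.32827066  0.095     ]]
ctr [ 0.47747135 -0.41699995  0.095     ] [np.float64(0.2993518142846296), np.float64(0.19773127212070687), np.float64(0.2973309862236378), np.float64(0.20043568824935296)]
4.03062407559812
4.549411038709774
bow T [0.48150094 0.12549901 0.117     ] [ 0.54518321 -0.10569566  0.117     ]
bow S [ 0.5428018  -0.10857525  0.117     ] [0.4760604  0.12759233 0.117     ]
```

```bash
python3 - <<'E'
from h import *
import pickle
S=pickle.load(open('scene.pkl','rb'))
cv2.imwrite('pics/s_crate.png',cv2.resize(S['pixels'][240:390,70:230],None,fx=4,fy=4,interpolation=cv2.INTER_CUBIC))
E
```

```text
(no output)
```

View pics/s_crate.png

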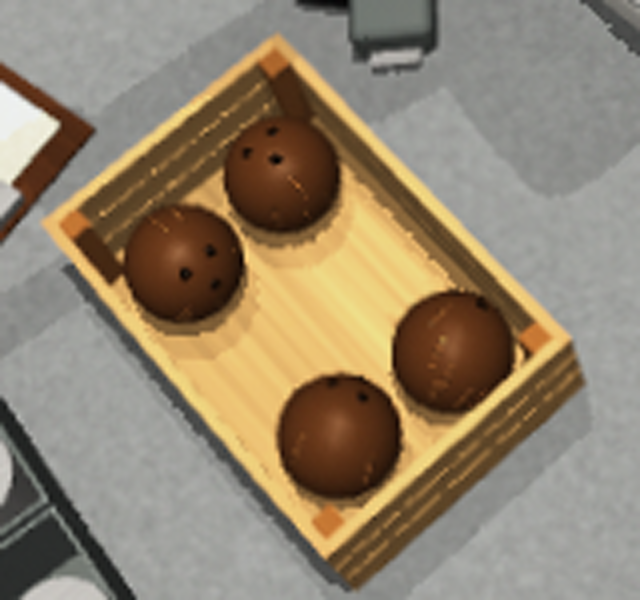

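```bash
python3 - <<'E'
from h import *
from scipy.spatial.transform import Rotation as R
import pickle
o=ctrl.get_obs();w=o['eef_rot'];M=R.from_quat([*w[1:],w[0]]).as_matrix();print(M.round(4))
print('tooly yaw',np.degrees(np.arctan2(M[1,1],M[0,1])))
T=pickle.load(open('top.pkl','rb'));S=pickle.load(open('scene.pkl','rb'))
W=np.array([onz(S,(u[0]/4+70,u[1]/4+240),.095) for u in [(282,36),(572,338),(330,558),(45,222)]]);print(W,W.mean(0))
for i,j in((0,1),(3,2)): d=W[j]-W[i];print(np.degrees(np.arctan2(d[1],d[0])))
print('coco T',onz(T,(230+243/5,160+278/5),.114),'S',onz(S,(200+397/5,160+300/5),.114))
E
```

```text
[[-0.000e+00  2.239e-01 -9.746e-01]
 [ 1.500e-03 -9.746e-01 -2.239e-01]
 [-1.000e+00 -1.500e-03 -3.000e-04]]
tooly yaw -77.06470724487596
[[ 0.32993595 -0.32774507  0.095     ]
 [ 0.62411511 -0.30530067  0.095     ]
 [ 0.64085616 -0.50197616  0.095     ]
 [ 0.34209135 -0.52502367  0.095     ]] [ 0.48424964 -0.41501139  0.095     ]
4.362930237965879
4.4112113102418515
coco T [0.50816886 0.00594049 0.114     ] S [0.51224839 0.00913123 0.114     ]
```

Call:
servo_tool --pt "-0.1 0 0 -25 -15 -15 1" --pt "-0.2 0 0 -50 -45 -48 1" --pt "-0.3 0 0 -75 -80 -85 1" --pt "-0.4 0 0 -95 -120 -127 1" --pt "-0.5 0 0 -100 -160 -170 1" --pt "-0.6 0 0 -100 -200 -212 1" --pt "-0.7 0 0 -100 -240 -254 1" --pt "-0.8 0 0 -100 -280 -296 1"

```text
time_s: 1.1
eef_pos: [0.3551, -0.2191, 0.3309]
eef_rot: [0.347, 0.616, 0.348, -0.615]
wrist_force: [1.0, -0.3, -0.2]
opening: 0.998
```

```bash
cat >> h.py <<'E'
from scipy.spatial.transform import Rotation as Rr
def pose():
    o=ctrl.get_obs();w=o['eef_rot'];return o,Rr.from_quat([*w[1:],w[0]]).as_matrix(),np.array(o['eef_pos'])
def goto(p,yaw):
    "level target with tool x down, tool y at yaw (deg): prints rotvec, shift mm in tool axes"
    o,M,e=pose();y=np.radians(yaw)
    X=np.array([0,0,-1.]);Y=np.array([np.cos(y),np.sin(y),0]);Z=np.cross(X,Y)
    G=np.stack([X,Y,Z],1)
    print('t',o['time_s'],'pos',e.round(4),'yaw',round(np.degrees(np.arctan2(M[1,1],M[0,1])),2),'xaxis',M[:,0].round(4),'yz',round(M[2,1],4),'f',np.round(o['wrist_force'],1),'op',o['opening'])
    print('rot',Rr.from_matrix(M.T@G).as_rotvec().round(4),'shift',(1000*M.T@(np.array(p)-e)).round(1))
E
python3 -c "
from h import *
goto([.5085,.0103,.315],15.4)"
```

```text
t 1.1 pos [ 0.3551 -0.2191  0.3309] yaw -31.06 xaxis [ 2.0e-04  1.5e-03 -1.0e+00] yz -0.0006 f [ 1.  -0.3 -0.2] op 0.9983521846328738
rot [-0.8109 -0.0016  0.    ] shift [  16.2   13.  -275.6]
```

Call:
servo_tool --pt "-0.15 0 0 2 2 -50 1" --pt "-0.3 0 0 4 4 -100 1" --pt "-0.45 0 0 7 7 -155 1" --pt "-0.6 0 0 10 10 -205 1" --pt "-0.74 0 0 13 12 -245 1" --pt "-0.811 -0.002 0 16 13 -268 1" --pt "-0.811 -0.002 0 16 13 -276 1" --pt "-0.811 -0.002 0 16 13 -276 1"

```text
time_s: 2.1
eef_pos: [0.5084, 0.0106, 0.315]
eef_rot: [0.562, 0.428, 0.562, -0.429]
wrist_force: [0.8, 0.2, -0.6]
opening: 0.995
```

```bash
python3 - <<'E'
from h import *
import pickle
goto([.5085,.0103,.206],15.4)
o,M,e=pose()
c=cam('wrist'); cv2.imwrite('pics/w1.png',c['pixels']); c['M']=M;c['e']=e;pickle.dump(c,open('w1.pkl','wb')); print(np.round(c['tool_from_camera'],3))
c=cam('top');cv2.imwrite('pics/t1.png',c['pixels']); 
E
```

```text
t 2.1 pos [0.5084 0.0106 0.315 ] yaw 15.36 xaxis [-8.e-04 -6.e-04 -1.e+00] yz -0.0009 f [ 0.8  0.2 -0.6] op 0.9949825144886852
rot [-0.0008  0.0003  0.0009] shift [1.09e+02 1.00e-01 3.00e-01]
[[ 0.    -0.301  0.954 -0.141]
 [ 1.     0.    -0.     0.   ]
 [-0.     0.954  0.301 -0.076]
 [ 0.     0.     0.     1.   ]]
```

View pics/w1.png

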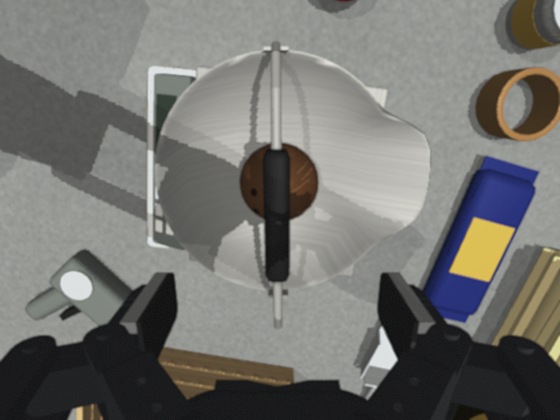

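The wrist view shows the grip upright in the picture from about (276,148) to (277,281), midway between the fingers, with the coconut under it at (279,182) and the lip to the right.

```bash
python3 - <<'E'
from h import *
import pickle
c=pickle.load(open('w1.pkl','rb'))
A=np.array(c['tool_from_camera'])
def wz(uv,z):
    p=cv2.undistortPoints(np.array([[uv]],float),c['intrinsics'],c['D'])[0,0]
    d=c['M']@A[:3,:3]@[p[0],p[1],1]; o=c['e']+c['M']@A[:3,3]
    return o+d*(z-o[2])/d[2]
a,b=wz((276,149),.225),wz((277.5,281),.225)
print(a,b,(a+b)/2,np.linalg.norm(a-b),np.degrees(np.arctan2(*(a-b)[[1,0]]))-90)
a,b=wz((276,48),.117),wz((277.5,292),.117); print('bow',a,b,(a+b)/2,np.degrees(np.arctan2(*(a-b)[[1,0]]))-90)
print('lip',wz((430,165),.101))
print('coco',wz((279,182),.114))
g=(wz((276,149),.225)+wz((277.5,281),.225))/2
goto([g[0],g[1],.206],15.4)
E
```

```text
[0.49625016 0.0535139  0.225     ] [ 0.52316487 -0.04051377  0.225     ] [0.50970751 0.00650006 0.225     ] 0.09780390994935528 15.973366675761724
bow [0.47570919 0.12686764 0.117     ] [ 0.54277824 -0.11168005  0.117     ] [0.50924371 0.0075938  0.117     ] 15.703633229572745
lip [0.65830147 0.06433028 0.101     ]
coco [0.5113852  0.00802558 0.114     ]
t 2.2 pos [0.5083 0.0099 0.3153] yaw 15.31 xaxis [-2.e-04 -8.e-04 -1.e+00] yz -0.0004 f [-0.4 -0.3 -0. ] op 0.9982507960896285
rot [-0.0016  0.0007  0.0004] shift [109.3   0.5   3.5]
```

Call:
servo_tool --pt "-0.006 0 0 10 0.3 2 1" --pt "-0.006 0 0 30 0.3 2 1" --pt "-0.006 0 0 52 0.3 2 1" --pt "-0.006 0 0 74 0.3 2 1" --pt "-0.006 0 0 92 0.3 2 1" --pt "-0.006 0 0 104 0.3 2 1" --pt "-0.006 0 0 110 0.3 2 1" --pt "-0.006 0 0 110 0.3 2 1"

```text
time_s: 3.2
eef_pos: [0.5091, 0.0079, 0.2052]
eef_rot: [0.563, 0.427, 0.563, -0.428]
wrist_force: [-0.1, 1.7, 0.2]
opening: 1.0
```

```bash
python3 - <<'E'
from h import *
goto([.5092,.008,.206],15.7)
c=cam('wrist'); cv2.imwrite('pics/w2.png',c['pixels'])
E
```

```text
t 3.2 pos [0.5091 0.0079 0.2052] yaw 15.65 xaxis [-4.e-04 -7.e-04 -1.e+00] yz -0.0006 f [-0.1  1.7  0.2] op 0.9998341957587163
rot [-0.0009  0.0006  0.0006] shift [-0.8  0.1 -0.1]
```

View pics/w2.png

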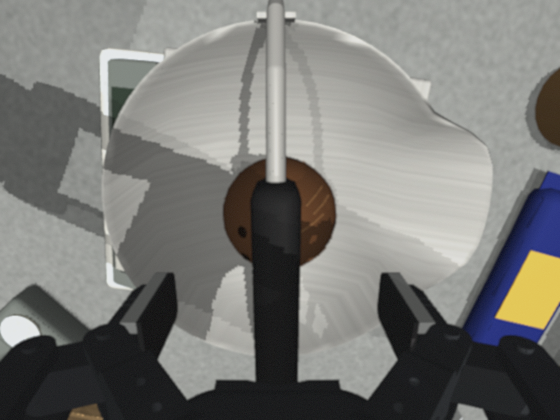

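The grip sits between the open fingers at column 275, and the coconut is undisturbed at (279,211). I'll close gradually.

Call:
servo_tool --pt "0 0 0 0 0 0 0.6" --pt "0 0 0 0 0 0 0.2" --pt "0 0 0 0 0 0 -0.1" --pt "0 0 0 0 0 0 -0.3" --pt "0 0 0 0 0 0 -0.42" --pt "0 0 0 0 0 0 -0.5" --pt "0 0 0 0 0 0 -0.55" --pt "0 0 0 0 0 0 -0.6"

```text
time_s: 4.25
eef_pos: [0.509, 0.0078, 0.2057]
eef_rot: [0.564, 0.427, 0.563, -0.428]
wrist_force: [-2.5, 0.1, 1.5]
opening: 0.206
```

Call:
servo_tool --pt "0 0 0 0 0 0 -0.65" --pt "0 0 0 0 0 0 -0.7" --pt "0 0 0 0 0 0 -0.8" --pt "0 0 0 0 0 0 -0.9" --pt "0 0 0 0 0 0 -1" --pt "0 0 0 0 0 0 -1" --pt "0 0 0 0 0 0 -1" --pt "0 0 0 0 0 0 -1"

```text
time_s: 5.25
eef_pos: [0.509, 0.0078, 0.2058]
eef_rot: [0.564, 0.427, 0.563, -0.428]
wrist_force: [-3.7, -0.5, 3.8]
opening: 0.202
```

```bash
python3 - <<'E'
from h import *
goto([.5092,.008,.206],15.7)
c=cam('wrist'); cv2.imwrite('pics/w3.png',c['pixels'])
E
```

```text
t 5.25 pos [0.509  0.0078 0.2058] yaw 15.66 xaxis [-6.0e-04 -1.2e-03 -1.0e+00] yz -0.0009 f [-3.7 -0.5  3.8] op 0.20185501717947033
rot [-0.0008  0.0009  0.0009] shift [-0.2  0.2 -0.2]
```

View pics/w3.png

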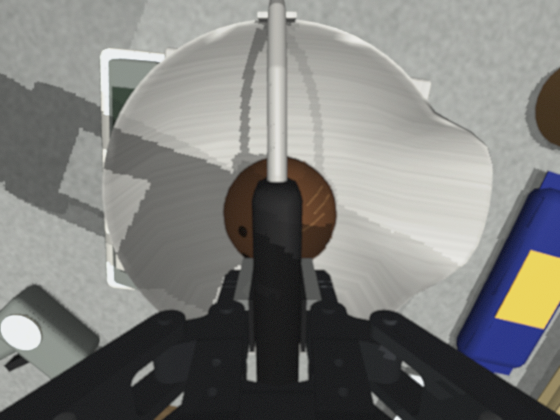

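The grip is held at an opening of 0.202 (about 17 mm), and the coconut has not moved at (279,212). Now a gentle lift.

Call:
servo_tool --pt "0 0 0 -0.5 0 0 -1" --pt "0 0 0 -1.5 0 0 -1" --pt "0 0 0 -3 0 0 -1" --pt "0 0 0 -5.5 0 0 -1" --pt "0 0 0 -8.5 0 0 -1" --pt "0 0 0 -11.5 0 0 -1" --pt "0 0 0 -14 0 0 -1" --pt "0 0 0 -15 0 0 -1"

```text
time_s: 6.3
eef_pos: [0.5091, 0.0078, 0.2211]
eef_rot: [0.564, 0.427, 0.563, -0.428]
wrist_force: [0.3, 1.5, -7.4]
opening: 0.204
```

```bash
python3 - <<'E'
from h import *
goto([.5092,.008,.244],15.7)
c=cam('wrist'); cv2.imwrite('pics/w4.png',c['pixels'])
c=cam('scene'); cv2.imwrite('pics/s4.png',cv2.resize(c['pixels'][140:300,180:360],None,fx=4,fy=3.7))
E
```

```text
t 6.3 pos [0.5091 0.0078 0.2211] yaw 15.66 xaxis [-2.0e-04 -1.2e-03 -1.0e+00] yz -0.0005 f [ 0.3  1.5 -7.4] op 0.20406915340113937
rot [-0.0007  0.0011  0.0005] shift [-22.9   0.1  -0.2]
```

View pics/w4.png

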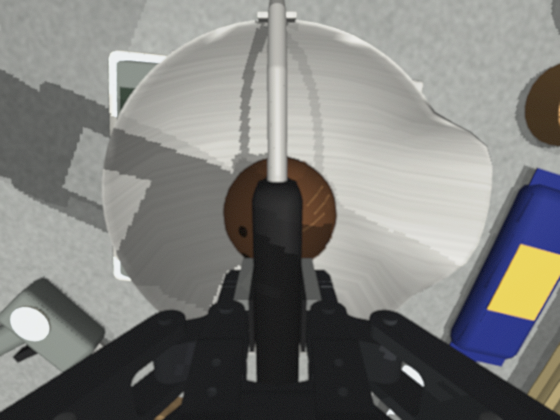

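View pics/s4.png

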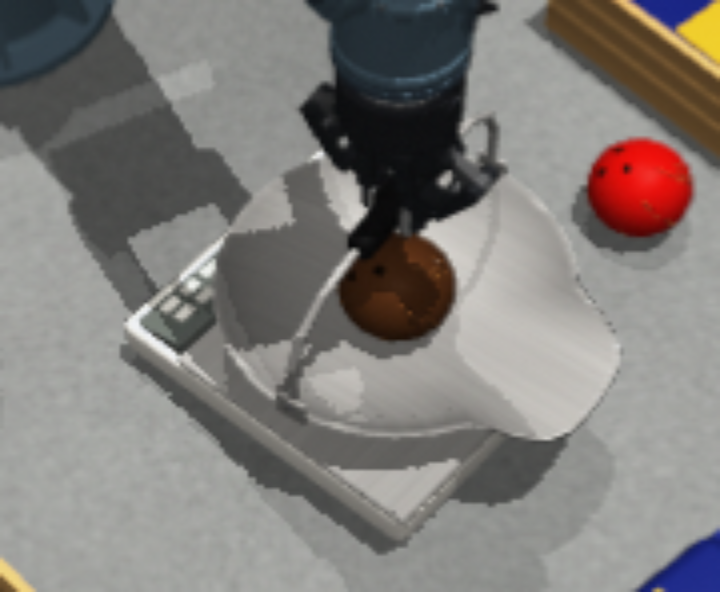

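The wrist view shows the pan off the scale and the coconut still at (279,212). The scene crop shows the pan level over the scale with a gap beneath it. I'll lift a bit more, then turn in place.

Call:
servo_tool --pt "0 0.001 0 -0.5 0 0 -1" --pt "0 0.001 0 -2 0 0 -1" --pt "0 0.001 0 -5 0 0 -1" --pt "0 0.001 0 -9 0 0 -1" --pt "0 0.001 0 -13.5 0 0 -1" --pt "0 0.001 0 -17.5 0 0 -1" --pt "0 0.001 0 -20 0 0 -1" --pt "0 0.001 0 -21 0 0 -1"

```text
time_s: 7.4
eef_pos: [0.5092, 0.0078, 0.2421]
eef_rot: [0.563, 0.427, 0.563, -0.427]
wrist_force: [-0.2, 0.3, -7.2]
opening: 0.205
```

Call:
servo_tool --pt "0.01 0 0 0 0 0 -1" --pt "0.03 0 0 0 0 0 -1" --pt "0.06 0 0 0 0 0 -1" --pt "0.1 0 0 0 0 0 -1" --pt "0.15 0 0 0 0 0 -1" --pt "0.21 0 0 0 0 0 -1" --pt "0.27 0 0 0 0 0 -1" --pt "0.33 0 0 0 0 0 -1"

```text
time_s: 8.4
eef_pos: [0.5091, 0.0078, 0.242]
eef_rot: [-0.485, -0.515, -0.485, 0.515]
wrist_force: [0.2, 0.4, -7.1]
opening: 0.201
```

```bash
python3 - <<'E'
from h import *
goto([.5092,.008,.241],-85.65)
c=cam('wrist'); cv2.imwrite('pics/w5.png',c['pixels'])
E
```

```text
t 8.4 pos [0.5091 0.0078 0.242 ] yaw -3.43 xaxis [-6.e-04 -2.e-04 -1.e+00] yz -0.0006 f [ 0.2  0.4 -7.1] op 0.20112935159404094
rot [1.435e+00 6.000e-04 3.000e-04] shift [ 1.   0.1 -0.2]
```

View pics/w5.png

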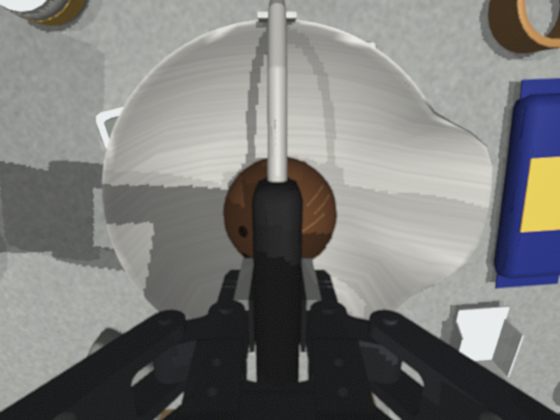

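The coconut is unmoved at (279,213). I'll carry on turning.

Call:
servo_tool --pt "0.05 0 0 0 0 0 -1" --pt "0.12 0 0 0 0 0 -1" --pt "0.2 0 0 0 0 0 -1" --pt "0.29 0 0 0 0 0 -1" --pt "0.38 0 0 0 0 0 -1" --pt "0.47 0 0 0 0 0 -1" --pt "0.56 0 0 0 0 0 -1" --pt "0.65 0 0 0 0 0 -1"

```text
time_s: 9.45
eef_pos: [0.5091, 0.0078, 0.2419]
eef_rot: [-0.293, -0.643, -0.293, 0.644]
wrist_force: [-0.0, -0.0, -6.4]
opening: 0.202
```

Call:
servo_tool --pt "0.09 0 0 0 0 0 -1" --pt "0.18 0 0 0 0 0 -1" --pt "0.27 0 0 0 0 0 -1" --pt "0.36 0 0 0 0 0 -1" --pt "0.44 0 0 0 0 0 -1" --pt "0.51 0 0 0 0 0 -1" --pt "0.57 0 0 0 0 0 -1" --pt "0.62 0 0 0 0 0 -1"

```text
time_s: 10.45
eef_pos: [0.509, 0.0078, 0.2419]
eef_rot: [-0.083, -0.702, -0.083, 0.703]
wrist_force: [0.2, -0.2, -6.6]
opening: 0.201
```

```bash
python3 - <<'E'
from h import *
goto([.465,-.193,.241],-85.65)
E
```

```text
t 10.45 pos [0.509  0.0078 0.2419] yaw -76.59 xaxis [-8.e-04 -1.e-04 -1.e+00] yz -0.0001 f [ 0.2 -0.2 -6.6] op 0.20141684084569192
rot [ 0.1581  0.0008 -0.    ] shift [  0.9 185.1  89.4]
```

Call:
servo_tool --pt "0.045 0 0 0 0 0 -1" --pt "0.085 0 0 0 0 0 -1" --pt "0.115 0 0 0 0 0 -1" --pt "0.138 0 0 0 0 0 -1" --pt "0.15 0 0 0 0 0 -1" --pt "0.156 0 0 0 0 0 -1" --pt "0.158 0 0 0 0 0 -1" --pt "0.158 0 0 0 0 0 -1"

```text
time_s: 11.45
eef_pos: [0.509, 0.0078, 0.2418]
eef_rot: [-0.027, -0.706, -0.027, 0.707]
wrist_force: [-0.3, -0.1, -7.1]
opening: 0.201
```

```bash
python3 - <<'E'
from h import *
import pickle
goto([.465,-.193,.241],-85.65)
o,M,e=pose()
c=cam('wrist'); cv2.imwrite('pics/w6.png',c['pixels']);c['M']=M;c['e']=e;pickle.dump(c,open('w6.pkl','wb'))
c=cam('top'); cv2.imwrite('pics/t6.png',c['pixels'])
E
```

```text
t 11.45 pos [0.509  0.0078 0.2418] yaw -85.64 xaxis [-9.e-04 -1.e-04 -1.e+00] yz 0.0 f [-0.3 -0.1 -7.1] op 0.20064541601601188
rot [ 0.0002  0.0009 -0.    ] shift [  0.9 196.9  59.2]
```

View pics/w6.png

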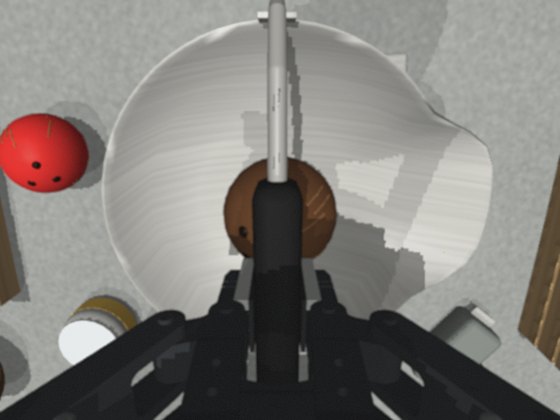

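View pics/t6.png

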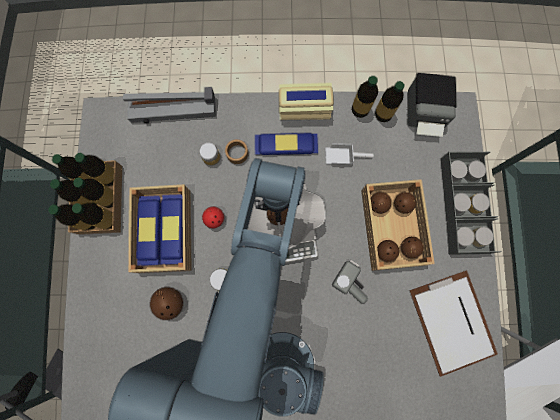

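The lip now points squarely at the crate (at (490,190) in the wrist view) and the coconut is still centred at (279,212). Next is a slow sideways carry.

Call:
servo_tool --pt "0 0 0 0 0.5 0.15 -1" --pt "0 0 0 0 1.5 0.45 -1" --pt "0 0 0 0 3 0.9 -1" --pt "0 0 0 0 5 1.5 -1" --pt "0 0 0 0 7.5 2.25 -1" --pt "0 0 0 0 10.5 3.15 -1" --pt "0 0 0 0 14 4.2 -1" --pt "0 0 0 0 18 5.4 -1"

```text
time_s: 12.55
eef_pos: [0.505, -0.0108, 0.2419]
eef_rot: [-0.027, -0.706, -0.027, 0.707]
wrist_force: [0.0, -0.6, -6.7]
opening: 0.202
```

Call:
servo_tool --pt "0 0 0 0 4 1.2 -1" --pt "0 0 0 0 8 2.4 -1" --pt "0 0 0 0 12 3.6 -1" --pt "0 0 0 0 16 4.8 -1" --pt "0 0 0 0 20 6 -1" --pt "0 0 0 0 24 7.2 -1" --pt "0 0 0 0 28 8.4 -1" --pt "0 0 0 0 32 9.6 -1"

```text
time_s: 13.55
eef_pos: [0.4978, -0.0437, 0.2419]
eef_rot: [-0.027, -0.706, -0.027, 0.707]
wrist_force: [-0.6, 0.0, -7.7]
opening: 0.201
```

Call:
servo_tool --pt "0 0 0 0 4 1.2 -1" --pt "0 0 0 0 8 2.4 -1" --pt "0 0 0 0 12 3.6 -1" --pt "0 0 0 0 16 4.8 -1" --pt "0 0 0 0 20 6 -1" --pt "0 0 0 0 23.5 7.05 -1" --pt "0 0 0 0 27 8.1 -1" --pt "0 0 0 0 30 9 -1"

```text
time_s: 14.55
eef_pos: [0.491, -0.0745, 0.2419]
eef_rot: [-0.027, -0.706, -0.027, 0.707]
wrist_force: [-0.8, -0.6, -7.1]
opening: 0.198
```

```bash
python3 - <<'E'
from h import *
import pickle
goto([.465,-.193,.239],-85.65)
o,M,e=pose()
c=cam('wrist'); cv2.imwrite('pics/w7.png',c['pixels']);c['M']=M;c['e']=e;pickle.dump(c,open('w7.pkl','wb'))
E
```

```text
t 14.55 pos [ 0.491  -0.0745  0.2419] yaw -85.64 xaxis [-8.e-04 -2.e-04 -1.e+00] yz 0.0001 f [-0.8 -0.6 -7.1] op 0.19827475420051702
rot [ 0.0001  0.0008 -0.0001] shift [  3.  116.1  34.9]
```

View pics/w7.png

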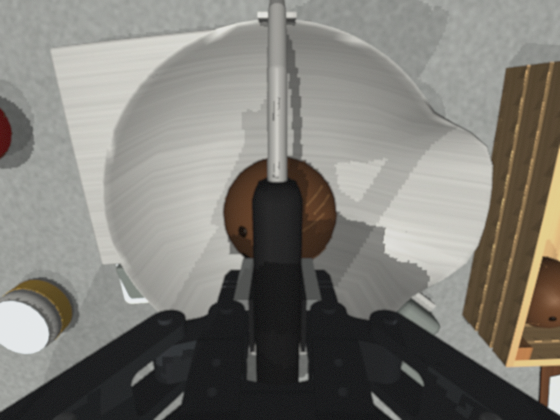

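The wrist view shows the coconut still centred at (279,212) and the crate's near wall coming in on the right, with base corners about (507,66) and (465,320) and near rim corner about (508,364).

```bash
python3 - <<'E'
from h import *
import pickle
c=pickle.load(open('w7.pkl','rb'))
A=np.array(c['tool_from_camera'])
def wz(uv,z):
    p=cv2.undistortPoints(np.array([[uv]],float),c['intrinsics'],c['D'])[0,0]
    d=c['M']@A[:3,:3]@[p[0],p[1],1]; o=c['e']+c['M']@A[:3,3]
    return o+d*(z-o[2])/d[2]
a,b=wz((507,67),0.),wz((465,319),0.);print(a,b,(a+b)/2,np.linalg.norm(a-b),np.degrees(np.arctan2(*(a-b)[[1,0]])))
print(wz((508,365),.095))
print('lip',wz((491,172),.137),wz((491,190),.137), 'coco',wz((280,212),.15),'tip(pan axis)',c['e'])
E
```

```text
[ 0.62309934 -0.30815867  0.        ] [ 3.17711667e-01 -3.35881373e-01  5.55111512e-17] [ 4.70405504e-01 -3.22020022e-01  2.77555756e-17] 0.3066434088523967 5.187020194073481
[ 0.32645677 -0.33124465  0.095     ]
lip [ 0.53179914 -0.22950915  0.137     ] [ 0.51849712 -0.23300916  0.137     ] coco [ 0.49376855 -0.07787888  0.15      ] tip(pan axis) [ 0.4910208  -0.07454995  0.2419137 ]
```

Call:
servo_tool --pt "0 0 0 0 0.5 0.2 -1" --pt "0 0 0 0 1.5 0.5 -1" --pt "0 0 0 0 3 1 -1" --pt "0 0 0 0.2 5 1.6 -1" --pt "0 0 0 0.4 7.5 2.4 -1" --pt "0 0 0 0.6 10.5 3.4 -1" --pt "0 0 0 0.8 14 4.6 -1" --pt "0 0 0 1 18 5.9 -1"

```text
time_s: 15.6
eef_pos: [0.4864, -0.0936, 0.2409]
eef_rot: [-0.027, -0.706, -0.027, 0.707]
wrist_force: [0.2, 0.0, -7.1]
opening: 0.204
```

Call:
servo_tool --pt "0 0 0 0.1 4 1.3 -1" --pt "0 0 0 0.2 8 2.6 -1" --pt "0 0 0 0.3 12 3.9 -1" --pt "0 0 0 0.4 16 5.2 -1" --pt "0 0 0 0.5 20 6.5 -1" --pt "0 0 0 0.6 24 7.8 -1" --pt "0 0 0 0.8 28 9.1 -1" --pt "0 0 0 1 32 10.4 -1"

```text
time_s: 16.6
eef_pos: [0.4783, -0.1265, 0.2399]
eef_rot: [-0.027, -0.706, -0.027, 0.707]
wrist_force: [-0.3, 0.4, -7.5]
opening: 0.2
```

Call:
servo_tool --pt "0 0 0 0.1 4 1.3 -1" --pt "0 0 0 0.2 8 2.6 -1" --pt "0 0 0 0.3 12 3.9 -1" --pt "0 0 0 0.4 16 5.2 -1" --pt "0 0 0 0.5 20 6.5 -1" --pt "0 0 0 0.6 24 7.8 -1" --pt "0 0 0 0.8 28 9.1 -1" --pt "0 0 0 1 32 10.4 -1"

```text
time_s: 17.6
eef_pos: [0.4704, -0.1595, 0.2389]
eef_rot: [-0.027, -0.706, -0.027, 0.707]
wrist_force: [-0.6, -0.9, -5.8]
opening: 0.2
```

```bash
python3 - <<'E'
from h import *
goto([.462,-.193,.239],-85.6)
E
```

```text
t 17.6 pos [ 0.4704 -0.1595  0.2389] yaw -85.65 xaxis [-9.e-04 -6.e-04 -1.e+00] yz 0.0005 f [-0.6 -0.9 -5.8] op 0.19987677240331123
rot [-0.0009  0.0009 -0.0005] shift [-0.  32.8 10.9]
```

Call:
servo_tool --pt "0 0 0 0 4 1.3 -1" --pt "0 0 0 0 8 2.6 -1" --pt "0 0 0 0 12 4 -1" --pt "0 0 0 0 15.5 5.1 -1" --pt "0 0 0 0 19 6.3 -1" --pt "0 0 0 0 22 7.3 -1" --pt "0 0 0 0 25 8.3 -1" --pt "0 0 0 0 27.5 9.1 -1"

```text
time_s: 18.6
eef_pos: [0.4633, -0.1878, 0.2389]
eef_rot: [-0.027, -0.706, -0.027, 0.707]
wrist_force: [0.2, -0.2, -6.6]
opening: 0.2
```

Call:
servo_tool --pt "0 0 0 0 1.8 0.6 -1" --pt "0 0 0 0 3.2 1.1 -1" --pt "0 0 0 0 4.2 1.4 -1" --pt "0 0 0 0 4.8 1.6 -1" --pt "0 0 0 0 5 1.7 -1" --pt "0 0 0 0 5 1.7 -1" --pt "0 0 0 0 5 1.7 -1" --pt "0 0 0 0 5 1.7 -1"

```text
time_s: 19.6
eef_pos: [0.462, -0.1929, 0.2389]
eef_rot: [-0.027, -0.706, -0.027, 0.707]
wrist_force: [0.7, 0.0, -6.3]
opening: 0.195
```

```bash
python3 - <<'E'
from h import *
import pickle
goto([.462,-.193,.239],-85.6)
o,M,e=pose()
c=cam('wrist'); cv2.imwrite('pics/w8.png',c['pixels']);c['M']=M;c['e']=e;pickle.dump(c,open('w8.pkl','wb'))
for n in('top','scene'):
    c=cam(n);pickle.dump(c,open(n+'8.pkl','wb'))
    p=c['pixels'][160:290,250:450] if n=='top' else c['pixels'][200:390,70:300]
    cv2.imwrite(f'pics/{n}8.png',cv2.resize(p,None,fx=3.4,fy=3.1,interpolation=cv2.INTER_CUBIC) if n=='scene' else cv2.resize(p,None,fx=4,fy=4))
E
```

```text
t 19.6 pos [ 0.462  -0.1929  0.2389] yaw -85.65 xaxis [-9.e-04 -5.e-04 -1.e+00] yz 0.0004 f [ 0.7  0.  -6.3] op 0.19455393820616643
rot [-0.0009  0.001  -0.0004] shift [-0.1  0.1  0. ]
```

View pics/w8.png

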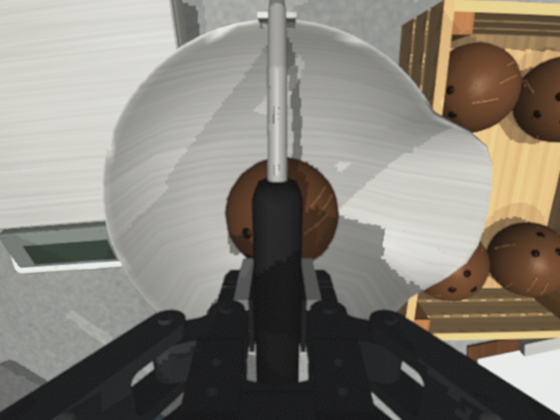

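View pics/top8.png

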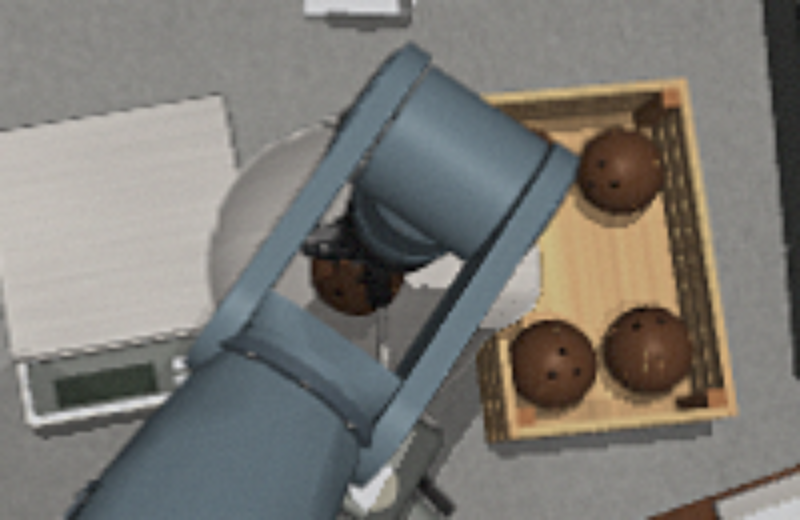

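View pics/scene8.png

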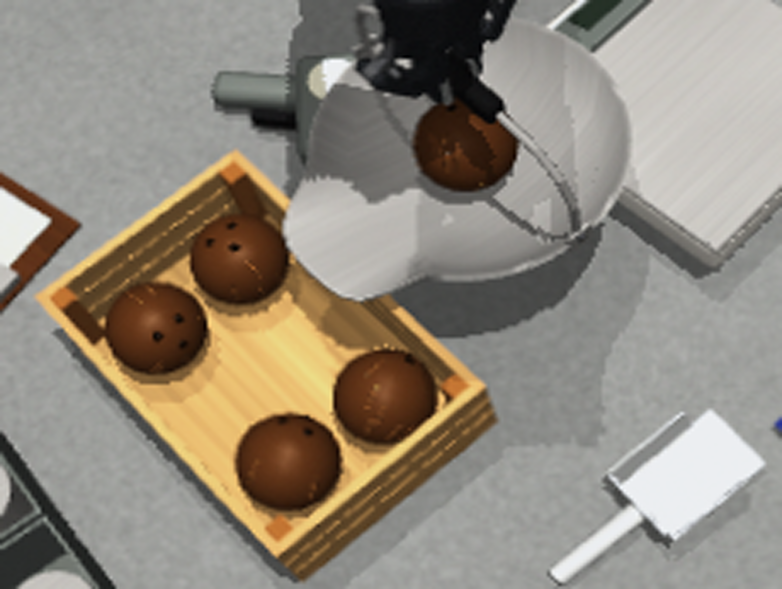

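The lip edge is over the crate's inside, between the coconuts: wrist (490,190), top crop (540,275), scene crop (308,272). The coconut is centred at (281,212). One numeric check before handing in.

```bash
python3 - <<'E'
from h import *
import pickle
T=pickle.load(open('top8.pkl','rb'));S=pickle.load(open('scene8.pkl','rb'))
print('lip T',onz(T,(250+541/4,160+270/4),.134),'S',onz(S,(70+308/3.4,200+272/3.1),.134))
c=pickle.load(open('w8.pkl','rb'));A=np.array(c['tool_from_camera'])
def wz(uv,z):
    p=cv2.undistortPoints(np.array([[uv]],float),c['intrinsics'],c['D'])[0,0]
    d=c['M']@A[:3,:3]@[p[0],p[1],1]; o=c['e']+c['M']@A[:3,3]
    return o+d*(z-o[2])/d[2]
print('lip W',wz((491,172),.134)); L=c['e'][:2]+.16*c['M'][:2,1];print('lip by arm',L)
n=wz((447,2),.095); f=wz((407,339),.095);print('rim near corners',n,f,(n+f)/2,np.linalg.norm(n-f))
print('pred px scene crop',(proj(S,[[*L,.134]])[0]-[70,200])*[3.4,3.1],'top',(proj(T,[[*L,.134]])[0]-[250,160])*4)
# coco: triangulate top + wrist
print('coco S',onz(S,(70+466/3.4,200+146/3.1),.147),'W',wz((281.5,212),.147))
E
```

```text
lip T [ 0.4590645 -0.3526197  0.134    ] S [ 0.47646364 -0.35313117  0.134     ]
lip W [ 0.50274013 -0.34792055  0.134     ]
lip by arm [ 0.47414364 -0.35242322]
rim near corners [ 0.62027527 -0.3086588   0.095     ] [ 0.32635426 -0.33342172  0.095     ] [ 0.47331476 -0.32104026  0.095     ] 0.29496231213891727
pred px scene crop [307.00754261 269.43756934] top [539.71535646 252.29880076]
coco S [ 0.46686588 -0.19773987  0.147     ] W [ 0.46481494 -0.19729581  0.147     ]
```

Call:
servo_tool --pt "0 0 0 0 0 0 -1" --pt "0 0 0 0 0 0 -1" --pt "0 0 0 0 0 0 -1" --pt "0 0 0 0 0 0 -1" --pt "0 0 0 0 0 0 -1" --pt "0 0 0 0 0 0 -1" --pt "0 0 0 0 0 0 -1" --pt "0 0 0 0 0 0 -1"

```text
time_s: 20.75
eef_pos: [0.462, -0.1929, 0.2389]
eef_rot: [-0.027, -0.706, -0.027, 0.707]
wrist_force: [0.1, -0.9, -6.5]
opening: 0.201
```

```bash
python3 - <<'E'
from h import *
import pickle
goto([.462,-.193,.239],-85.6)
c=cam('wrist'); cv2.imwrite('pics/w9.png',c['pixels'])
a=pickle.load(open('w8.pkl','rb'))
print(np.abs(c['pixels'][150:265,215:345].astype(int)-a['pixels'][150:265,215:345]).mean())
print(ctrl.hand_in())
E
```

```text
t 20.75 pos [ 0.462  -0.1929  0.2389] yaw -85.65 xaxis [-9.e-04 -5.e-04 -1.e+00] yz 0.0005 f [ 0.1 -0.9 -6.5] op 0.20086680851372052
rot [-0.0009  0.0009 -0.0005] shift [-0.1  0.1  0. ]
1.1956075808249722
the job is handed in; nothing more can be done
None
```

View pics/w9.png

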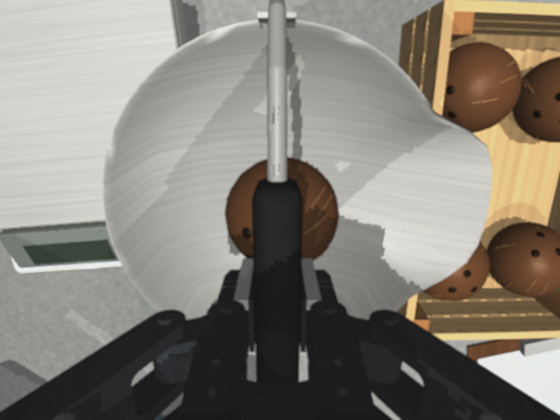

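I lifted the pan off the scale by its grip, turned it about 101° to square it with the crate, and carried it slowly to the coconut crate. I handed the job in at about 21 s with the pan held still and level in the air.

Last checks:
- **Lip position:** by the arm's pose the lip edge is at (0.474, -0.352). That is about 32 mm in from the near wall's outer face and within about 5 mm of the middle of that side.
- **Lip height:** it is about 39 mm above the rim. This comes from the arm's height and the pan's dimensions, not a separate camera measurement.
- **Level and coconut:** the tool is within about 0.1° of vertical, and the rim looks unchanged in the wrist view. The coconut lies roughly 5 mm from the middle of the dish and did not move during the last hold.
- **Disagreements:** the camera readings of the crate side's middle differed by about 7 mm along the side and 5 mm across it, so I used a middle value. Hand-picked lip-edge pixels in the top and wrist views read 15 to 29 mm off along the edge. That edge is rounded and partly hidden in the top view, so I relied on the arm's pose. The scene view agreed with the arm's pose to about 2 mm.

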